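# Shut the laundry basin's drain and start its push tap

### The arm

A 6-joint arm with a two-finger parallel gripper is mounted at the origin on the work surface. World frame = base frame: x ahead of the robot, y to its left, z up, the work surface at z = 0. Lengths are in mm, angles in rad, forces in N, time in s.
With the tool pointing down it reaches from about 400 to 925 mm from the base axis. Payload 12.5 kg.
Tool frame: the origin (TCP) lies midway between the tips of the shut fingers; the grasp point (between the pads) lies 19 mm behind it; z points along the fingers, y is the line along which they close (so a half turn about z gives the same grasp; the last joint's range is limited). The gripper opens to 95 mm and grips with 3 to 60 N. Pads are 20 mm wide; open, the fingers measure 119 mm over their backs; the gripper's body (75 mm by 180 mm) begins 59 mm behind the grasp point.
Start: joints at [-1.258, 0.491, 1.559, -0, 1.092, -0.106], TCP at [254.19, -570.996, 190.961] pointing down, gripper open.
Joint ranges: [-3.1, 3.1], [-0.84, 2.19], [0.05, 2.79], [-1.13, 4.28], [0.06, 2.93], [-2.69, 2.69]. Speed limits (rad/s): [2.22, 2.22, 2.79, 3.14, 3.14, 3.14].

### API

Orientations are given as [roll, pitch, yaw] about the fixed x, y, z axes, in that order (R = Rz(yaw) Ry(pitch) Rx(roll)).
In Python, from cell import env gives the robot as it stands.
- The arm moves only by the shell command python3 -m inch 'ROWS'. ROWS is JSON, a list of rows, each a list of 7 numbers: the turn, a rotation vector about the tool's x, y, z in rad, then the shift along the tool's x, y, z in cm, then the closure, from -1 (fully open) to 1 (shut). A call has 1 to 20 rows; each row shifts and turns the commanded pose from where the row before left it, along the tool's axes as they then stand; what a row does not reach is not made up. A row lasts 1/8 s, in which the tool goes at most 62.5 mm and 10.7 degrees, less where a joint would pass 70% of its speed; a pose out of reach is approached as far as the arm can. A call with a gripper value outside its range is refused whole. The fingers move at their own pace and stop on an object; the grip force is fixed at half the most. Time passes only in rows, so rows that do not move let the fingers close. It gives the time, the measured TCP pose, the force, the opening and the grip force at its end, in the units of the state.
- env.state(): the state, without advancing time (a new reading comes with each control period).
- env.read_camera(name): name is "scene" or "top" or "wrist"; returns a dict with "img" (400x640x3 uint8, red, green, blue), "depth" (400x640 float32, mm along the optical axis (not along the pixel's ray), 0 where there is no reading), "fx", "fy", "cx", "cy" (pixels), "position" and "orientation" of the camera in the world. Camera axes: x right, y down, z forward; pixel columns grow to the right and rows downward; lengths in mm; the calibration is good to about 2 mm. A picture is of the moment at which its call begins.
- env.job_done(): hands the job in; it is judged then, once.
Trained networks look in a picture, given as the dict that the camera call returned (one of the last four; its "shot" number tells which), for a name from the list of things; names that differ only in an ending like _2 or _b are one class to them, and where a whole thing is asked for, a point or a joint stands for the part that bears it (a point fixed in the world has none). Each returns a list of dicts, best first, with "score" (0 to 1); they miss things now and then, are a little off and sometimes report something else, mostly with a low value. They report only what shows in the picture. A call takes as long as a camera call.
- env.find_in(picture, target): "centre" ([x, y, z] in mm, in the coordinates of the camera as it stood for that picture, good to about 4 mm: the middle of the surface that is visible of it).
- env.trace(picture, target): "mask" (400x640 bool, what is visible of it).
The state is a dict: "t": time; "joints": joint angles; "qvel": joint speeds; "tau": joint torques, N m; "eef_pos": TCP position; "tcp_rot": TCP orientation; "ft_force": force on the tool from outside, world axes, zero at the start; "moment": the same for the moment, N m; "opening": opening from 0.0 (shut) to 1.0 (fully open); "grip_force": force on a finger pad.
Only numpy, scipy, OpenCV 4.12 (cv2) and the standard library are available. Lean on these libraries where they do the work, as an engineer would, in place of code of your own. Each camera call takes 0.05 s, during which the arm holds its last target. There are 200 camera calls.

### The job

Get the rectangular laundry basin ready to fill: with the fingertips gently press its round drain plug down until it is fully shut, and only then press the cap of that basin's tap gently right down, let it spring back up and withdraw. Press nothing else: leave the soap pump on the basin's ledge and the round washing-up basin with its own tap and plug alone, and let everything standing in and around the basins stay where it is. Nothing is to be picked up or carried.

Things in the scene. Friction and masses are not known exactly. Their poses are not given: they have to be found in the camera images.
- laundry_basin: Rectangular white ceramic basin, fixed on the counter: 340 (x) x 340 (y) x 110 mm high. Origin: centre of its underside. Its +x points to its tap ledge (far side, within 0.3 rad of world x). Bowl: x -154 to 85, y -154 to 154 mm, floor 20 mm above the counter. Drain at x -40, y 0; tap on the ledge at x 128, y 45; its spout reaches to x 31 mm, 160 to 180 mm above the counter.
- laundry_plug (a joint): Drain plug of the laundry basin: 0 = fully open (raised), 0.012 m = fully shut, where it meets a firm stop. It slides straight down with a steady friction of about 3.5 N and no spring, and stays where it is pushed. It starts between 0 and 0.005.
- laundry_plug_top (a point): Centre of the top of the laundry basin's drain plug, a slightly domed steel disc 60 mm across; it moves with the plug: 41.5 mm above the counter when open, 29.5 mm when shut.
- laundry_tap (a joint): Push cap of the laundry basin's tap: 0 = up (at rest), 0.008 m = pressed right down, where it meets a firm stop. A spring pushes it back: about 2 N at the start, about 5 N right down; it comes up by itself when released.
- laundry_tap_top (a point): Centre of the top of the laundry tap's push cap, a steel cap 42 mm across on a column 38 mm across; it moves with the cap: 235 mm above the counter at rest.
- soap_pump (a joint): Pump head of the soap dispenser on the laundry basin's ledge: 0 = up; grows when pressed. To be left alone.
- soap_pump_top (a point): Centre of the top of the soap pump's head (28 mm across, with a thin nozzle towards the bowl), 183 mm above the counter; it stands on the ledge 100 mm beside the tap (basin x 128, y -55 mm).
- washup_basin: Round steel washing-up basin, fixed, 320 mm across, 110 mm high, with its own push tap on a pillar on the counter, 205 mm from its centre along its +x. Origin: centre of its underside. To be left alone.
- washup_tap (a joint): Push cap of the round basin's tap, 0 = up; its top is 225 mm above the counter. To be left alone.
- washup_plug_top (a point): Centre of the top of the round basin's drain plug, a 60 mm disc like the other; it may stand anywhere between open and shut. To be left as it is.
- scoop_cup: White plastic dosing cup, 58 mm across, 55 mm high, standing on the floor of the laundry basin about 100 mm to one side of the drain (origin: centre of its underside).
- scrub_brush: Wooden scrubbing brush, 78 x 34 x 30 mm, lying on the floor of the laundry basin about 100 mm to the other side of the drain (origin: centre of its underside).
- detergent: Blue detergent bottle, 64 mm across, 180 mm high, standing on the counter behind the gap between the basins (origin: centre of its underside).
- stain_bottle: Small white bottle with a cap, 34 mm across, 75 mm high, standing on the laundry basin's ledge beside the soap pump, about 170 mm from the tap (origin: centre of its underside).
- tumbler: Drinking glass, 62 mm across, 85 mm high, standing in the round basin beside its plug (origin: centre of its underside).

How it is judged:
By the outcome, as a careful person would: the job done as asked, in the order asked, and still so for the second after the job is handed in, with the robot touching nothing.
It also fails if it takes over 48 s, if anything falls off the work surface, if the arm or the gripper's body presses on something with over 40 N, if the wrist force passes 120 N, or if a joint passes its speed limit or range.

## Working session

There is one attempt and no reset: what is moved stays moved. The work goes in short steps, Python scripts to look and compute and a shell command to move; the robot and the scene stay as the last step left them, time stands still between calls to the robot, and variables do not carry over. Pictures are saved under pics/ and viewed, at most 10 in all, crops included, and the job is handed in when it is done.

```bash
mkdir -p pics
cat > h.py <<'E'
import numpy as np, cv2
from scipy.spatial.transform import Rotation as R
from cell import env
def Rm(o):
    o=np.array(o,float)
    if o.shape==(3,3): return o
    return R.from_euler('xyz',o).as_matrix() if o.size==3 else R.from_quat(o).as_matrix()
def world(p,c): return Rm(p["orientation"])@np.array(c,float)+np.array(p["position"])
def cloud(p):
    d=p["depth"]; v,u=np.mgrid[:400,:640]
    c=np.stack([(u-p["cx"])/p["fx"]*d,(v-p["cy"])/p["fy"]*d,d],-1)
    w=c@Rm(p["orientation"]).T+np.array(p["position"]); w[d==0]=np.nan
    return w
def save(p,n): cv2.imwrite(f"pics/{n}.png",p["img"][:,:,::-1])
E
python3 - <<'E'
from h import *
np.set_printoptions(precision=1,suppress=True)
for cam in("top","scene"):
    p=env.read_camera(cam); save(p,cam+"0"); print(cam,p["position"],p["orientation"],p["fx"])
    w=cloud(p)
    for n in "laundry_basin laundry_plug_top laundry_tap_top soap_pump_top washup_basin washup_tap washup_plug_top scoop_cup scrub_brush detergent stain_bottle tumbler".split():
        for r in env.find_in(p,n)[:2]: print(n,round(r["score"],2),world(p,r["centre"]))
print(env.state())
E
```

```text
top [ 473.3  -25.1 1225.6] [-3.1 -0.  -1.6] 408.5281815262357
laundry_basin 0.92 [ 456.8 -229.3   21.2]
laundry_plug_top 0.87 [ 421.3 -216.6   35.6]
laundry_plug_top 0.75 [ 563.4 -302.6  178.6]
laundry_tap_top 0.53 [ 594.3 -213.4  229.3]
soap_pump_top 0.44 [ 562.9 -302.6  182.2]
washup_basin 0.76 [452.8 287.2  31. ]
washup_tap 0.48 [642.5 302.5 222.8]
washup_plug_top 0.62 [439.4 261.   35.2]
scoop_cup 0.71 [451.2 286.9  29.9]
scoop_cup 0.66 [ 466.7 -120.    29.5]
scrub_brush 0.84 [ 367.3 -303.2   51.4]
scrub_brush 0.6 [436.7 199.4  52.7]
detergent 0.69 [722.6   5.1 117.3]
detergent 0.29 [ 422.2 -219.2   38.7]
stain_bottle 0.75 [ 545.  -382.4  159.8]
tumbler 0.87 [435.  198.6  53.1]
scene [1171.9 -351.9  795.8] [-2.3  0.   1.1] 376.8166875938554
laundry_basin 0.94 [ 568.  -241.2   77.7]
laundry_basin 0.63 [456.3 287.2  73.4]
laundry_plug_top 0.78 [ 428.3 -219.6   41.4]
laundry_tap_top 0.67 [ 610.2 -206.7  234.4]
laundry_tap_top 0.35 [ 561.9 -390.3  156.7]
soap_pump_top 0.5 [ 572.9 -304.6  178.4]
washup_basin 0.81 [455.  287.7  72.8]
washup_basin 0.28 [ 428.2 -216.8   42. ]
washup_tap 0.47 [647.3 290.2 219.8]
washup_plug_top 0.49 [442.1 257.5  38.1]
scoop_cup 0.92 [ 474.  -120.8   63.1]
scrub_brush 0.59 [ 377.2 -303.    47.5]
detergent 0.9 [755.6   1.2 112. ]
stain_bottle 0.9 [ 562.9 -389.   160.5]
tumbler 0.77 [445.3 183.4  85. ]
{'t': 1.3, 'joints': array([-1.3,  0.5,  1.6,  0. ,  1.1, -0.1]), 'qvel': array([-0.,  0., -0., -0., -0.,  0.]), 'tau': array([  0. , -61.2, -25.8,   0.1,   0. ,   0. ]), 'eef_pos': array([ 254.2, -571. ,  191. ]), 'tcp_rot': array([ 3.1, -0. ,  0.4]), 'ft_force': array([ 0.7,  0. , -0.6]), 'moment': array([-0.,  0.,  0.]), 'grip_force': 0.0, 'opening': 0.9982973012394568}
```

View pics/top0.png

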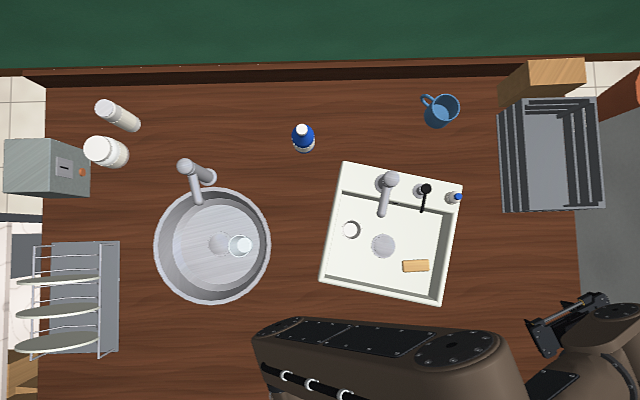

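View pics/scene0.png

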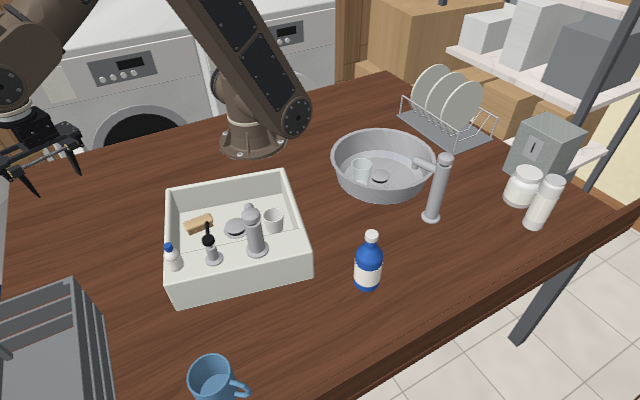

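Run:
```python
from h import *
np.set_printoptions(precision=1,suppress=True)
for cam in("top","scene"):
    p=env.read_camera(cam); w=cloud(p); x,y,z=w[...,0],w[...,1],w[...,2]
    def seg(n,cx,cy,r,lo,hi):
        m=(np.hypot(x-cx,y-cy)<r)&(z>lo)&(z<hi); q=w[m]
        if len(q): print(cam,n,len(q),"mid",(q.min(0)+q.max(0))/2,"ext",np.ptp(q,0),"mean",q.mean(0),"zmed",np.median(q[:,2]))
    seg("plug",425,-218,45,27,50); seg("cap",603,-210,45,222,250); seg("pump",568,-303,40,170,200)
    seg("tap all",580,-210,120,140,260)
    m=(z>100)&(z<120)&(y<0)&(x>200)&(x<800)
    q=w[m][:,:2].astype(np.float32); print("rim",cv2.minAreaRect(q))
print(env.state()["tcp_rot"].tolist(), env.state()["t"])
```

```text
top plug 340 mid [ 420.7 -216.5   36.5] ext [57.9 58.9 17.1] mean [ 421.2 -216.    38.6] zmed 38.56271531515756
top cap 215 mid [ 594.5 -211.   230.1] ext [39.6 37.5 15.7] mean [ 593.9 -210.2  232.1] zmed 232.45245704813613
top pump 139 mid [ 556.6 -308.1  179.6] ext [56.4 25.2 14.8] mean [ 563.  -305.5  181. ] zmed 180.9845835073238
top tap all 749 mid [ 557.6 -250.1  189.1] ext [113.4 141.1  97.7] mean [ 563.7 -227.2  194.6] zmed 182.8186905632415
rim ((525.5828247070312, -404.53546142578125), (524.6300659179688, 785.2474975585938), 3.530097246170044)
scene plug 251 mid [ 421.8 -218.9   36. ] ext [60.4 51.3 17.5] mean [ 424.1 -218.8   40.3] zmed 40.471928320376946
scene cap 254 mid [ 597.9 -211.3  230. ] ext [36.5 39.6 15.6] mean [ 601.9 -212.2  232.5] zmed 233.7919394121398
scene pump 177 mid [ 558.2 -307.5  179.5] ext [57.7 27.7 17.4] mean [ 569.3 -306.5  182.1] zmed 182.84262568156294
scene tap all 1012 mid [ 562.5 -250.8  189. ] ext [110.2 141.2  97.8] mean [ 592.1 -239.2  191.4] zmed 184.53169397985914
rim ((512.85888671875, -367.8385009765625), (737.6686401367188, 508.53863525390625), 89.70814514160156)
[3.1415082329666735, 3.736537094356507e-05, 0.41880809678603126] 1.4
```

The top picture shows the rectangular basin on the right: plug at (383,245), tap cap at (388,180) with its spout pointing down the picture to (383,213), pump at (425,190). The scoop cup is at (351,229) and the brush at (415,266). The scene picture agrees. Plug is about (421.5,-217), cap about (596,-211), basin yaw about -0.228. I'll lift, shut the fingers, align with the basin and move above the drain.

```bash
python3 -m inch '[[0,0,0.162,0,0,-3.5,1],[0,0,0.162,0,0,-3.5,1],[0,0,0.162,0,0,0,1],[0,0,0.161,0,0,0,1],[0,0,0,0.83,-3.83,0,1],[0,0,0,0.83,-3.83,0,1],[0,0,0,0.83,-3.83,0,1],[0,0,0,0.83,-3.83,0,1],[0,0,0,0.83,-3.83,0,1],[0,0,0,0.83,-3.83,0,1],[0,0,0,0.83,-3.83,0,1],[0,0,0,0.83,-3.83,0,1],[0,0,0,0.83,-3.83,0,1],[0,0,0,0.83,-3.83,0,1],[0,0,0,0,0,0,1],[0,0,0,0,0,0,1],[0,0,0,0,0,0,1]]'
python3 - <<'E'
from h import *
np.set_printoptions(precision=2,suppress=True)
s=env.state(); print(s["t"],s["eef_pos"],s["tcp_rot"],s["opening"],s["ft_force"])
p=env.read_camera("wrist"); save(p,"w1"); 
w=cloud(p); x,y,z=w[...,0],w[...,1],w[...,2]
for n,cx,cy,lo,hi in(("plug",421,-217,29,50),("cap",596,-211,222,250)):
    q=w[(np.hypot(x-cx,y-cy)<42)&(z>lo)&(z<hi)]
    if len(q): print(n,len(q),(q.min(0)+q.max(0))/2,np.ptp(q,0),np.median(q[:,2]))
for n in("laundry_plug_top","laundry_tap_top","scoop_cup","scrub_brush"):
    for r in env.find_in(p,n)[:2]: print(n,round(r["score"],2),world(p,r["centre"]))
E
```

```text
t: 3.52
eef_pos: [421.4, -217.5, 260.9]
tcp_rot: [3.141, -0.0, -0.229]
ft_force: [-0.2, -0.5, 0.4]
opening: 0.008
grip_force: 0.0
3.525 [ 421.41 -217.47  260.92] [ 3.14 -0.   -0.23] 0.007940554011173658 [-0.18 -0.47  0.44]
plug 1761 [ 422.14 -215.23   37.5 ] [59.27 59.72  8.47] 37.72033097074791
laundry_plug_top 0.68 [ 423.79 -212.28   34.84]
laundry_tap_top 0.55 [ 541.21 -378.56  146.7 ]
scoop_cup 0.97 [ 468.73 -109.5    42.51]
scrub_brush 0.67 [ 363.79 -298.31   46.06]
```

View pics/w1.png

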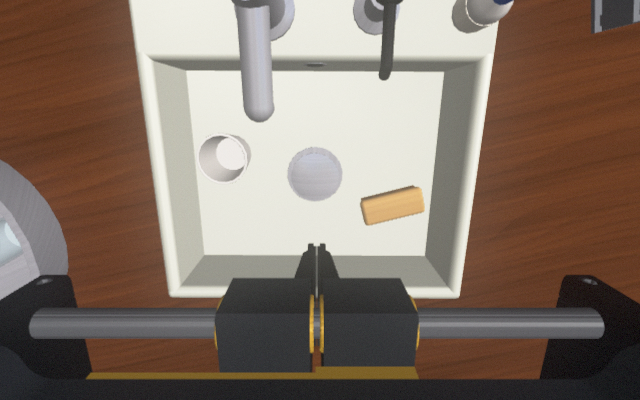

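The wrist picture shows the shut fingertips at (316,245), the plug at (315,174), the spout tip at (259,115), the cup at (223,157) and the brush at (392,205). The plug is free, so I need to check that the wrist camera clears the spout at press height.

Run:
```python
from h import *
np.set_printoptions(precision=1,suppress=True)
p=env.read_camera("wrist");s=env.state()
print("cam in tool",Rm(s["tcp_rot"]).T@(p["position"]-s["eef_pos"]))
w=cloud(p); q=(w-s["eef_pos"])@Rm(s["tcp_rot"]); 
# own gripper parts: near camera
for v,u in((250,316),(280,260),(320,300),(370,300),(324,100),(360,40),(300,590)): print(v,u,q[v,u])
t=cloud(env.read_camera("top")); q=(t-s["eef_pos"])@Rm(s["tcp_rot"]); m=(abs(q[...,1])<110)&(q[...,0]>-60)&(q[...,0]<160)&(q[...,2]<-40)
a=q[m]; 
for lo in range(-60,160,20):
    b=a[(a[:,0]>=lo)&(a[:,0]<lo+20)]
    if len(b): print(lo,len(b),"z",b[:,2].min(),b[:,2].max(),"y",b[:,1].min(),b[:,1].max())
```

```text
cam in tool [  81.4   -0.2 -192.7]
250 316 [ 10.3  -0.3 -27.9]
280 260 [  34.9  -16.2 -106.2]
320 300 [  33.6   -4.  -123.4]
370 300 [  19.7   -4.2 -124. ]
324 100 [  28.   -56.3 -117.1]
360 40 [  17.2  -74.  -117.6]
300 590 [  31.7   74.4 -111.5]
-60 1129 z -382.0067425371009 -267.3498838962332 y -89.79341521662754 48.07461249383064
-40 1363 z -375.0844000883469 -116.8835562845923 y -89.26075559891514 57.503033763964375
-20 1495 z -367.2631236348169 -135.06876540748945 y -89.37983836786283 65.73607793614701
0 1475 z -357.53887197227874 -135.0112295622488 y -89.45388126821456 72.8045851164957
20 983 z -348.99983263011535 -111.78167448828846 y -89.20785872940739 68.96229773397808
40 326 z -339.0284192880388 -272.15973818057125 y -54.85536663699956 12.865794194655733
60 20 z -316.74410465928094 -280.77548106699516 y -40.2425560003829 -28.284750921505214
```

Everything beside the body stays clear of the spout, so I'll descend.

```bash
python3 -m inch '[[0,0,0,0.03,-0.16,2.6,1],[0,0,0,0,0,2.6,1],[0,0,0,0,0,2.6,1],[0,0,0,0,0,2.6,1],[0,0,0,0,0,2.6,1],[0,0,0,0,0,2.6,1],[0,0,0,0,0,2.6,1],[0,0,0,0,0,2.6,1],[0,0,0,0,0,0.5,1],[0,0,0,0,0,0.3,1],[0,0,0,0,0,0,1],[0,0,0,0,0,0,1]]'
python3 -m inch '[[0,0,0,0,0,0.2,1],[0,0,0,0,0,0.15,1],[0,0,0,0,0,0.15,1],[0,0,0,0,0,0.15,1],[0,0,0,0,0,0.15,1],[0,0,0,0,0,0.15,1],[0,0,0,0,0,0.15,1],[0,0,0,0,0,0,1]]'
```

```text
t: 5.38
eef_pos: [422.6, -215.4, 45.6]
tcp_rot: [3.141, -0.001, -0.228]
ft_force: [0.0, -1.1, 0.2]
opening: 0.004
grip_force: 0.0
t: 6.38
eef_pos: [422.3, -215.2, 33.8]
tcp_rot: [3.142, 0.0, -0.228]
ft_force: [0.5, 0.4, -0.2]
opening: 0.003
grip_force: 0.0
```

```bash
python3 -m inch '[[0,0,0,0,0,0.1,1],[0,0,0,0,0,0.1,1]]'; python3 -m inch '[[0,0,0,0,0,0.1,1],[0,0,0,0,0,0.05,1]]'; python3 -m inch '[[0,0,0,0,0,0.05,1],[0,0,0,0,0,0.05,1]]'
```

```text
t: 6.62
eef_pos: [422.4, -215.2, 31.9]
tcp_rot: [3.141, -0.0, -0.228]
ft_force: [0.4, -1.4, 0.4]
opening: 0.005
grip_force: 0.0
t: 6.88
eef_pos: [422.3, -215.2, 30.4]
tcp_rot: [3.142, 0.0, -0.228]
ft_force: [-0.5, 0.1, 0.0]
opening: 0.003
grip_force: 0.0
t: 7.12
eef_pos: [422.3, -215.2, 29.4]
tcp_rot: [3.142, -0.0, -0.228]
ft_force: [-0.1, -0.4, -0.7]
opening: 0.007
grip_force: 0.0
```

```bash
python3 -m inch '[[0,0,0,0,0,0.05,1]]'; python3 -m inch '[[0,0,0,0,0,0.05,1]]'|grep -E "pos|force"
python3 - <<'E'
from h import *
np.set_printoptions(precision=1,suppress=True)
p=env.read_camera("wrist"); s=env.state(); print(s["ft_force"],s["tau"])
w=cloud(p); x,y,z=w[...,0],w[...,1],w[...,2]
q=w[(np.hypot(x-422,y+216)<34)&(z>5)&(z<50)]; print(len(q),np.percentile(q[:,2],[1,10,30,50,70,90,99]) if len(q) else 0)
c=cv2.resize(p["img"],(800,500)); cv2.imwrite("pics/w2.png",c[:,:,::-1])
E
```

```text
t: 7.25
eef_pos: [422.4, -215.2, 28.9]
tcp_rot: [3.141, -0.0, -0.228]
ft_force: [0.0, 0.2, 0.4]
opening: 0.008
grip_force: 0.0
eef_pos: [422.4, -215.2, 28.4]
ft_force: [-0.1, -0.0, 0.2]
grip_force: 0.0
[-0.8 -0.9  0.3] [  0.  -51.4 -12.8   0.   -0.1   0. ]
6718 [19.8 20.8 35.8 37.  37.9 38.8 39.6]
```

View pics/w2.png

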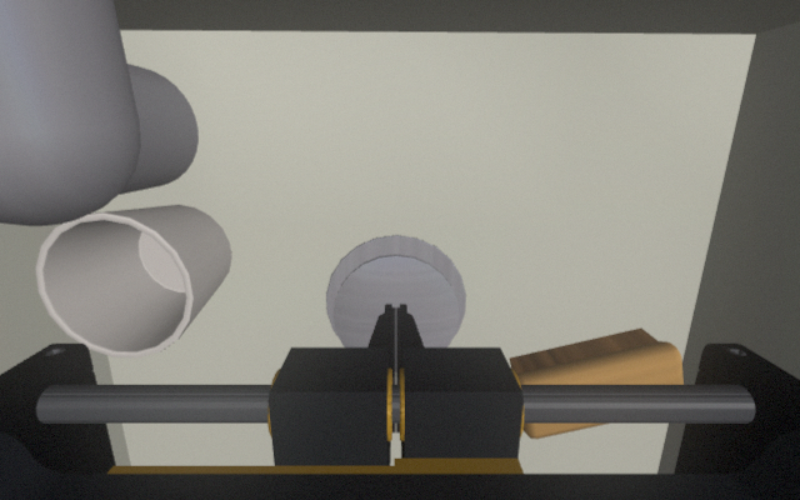

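The picture shows the fingertips at (397,305), over the middle of the plug at about (396,310). The cup and brush are clear. The depth still shows the plug at about 38 mm, though the TCP reads 28 mm with no force, so I'll measure where the tips really are.

Run:
```python
from h import *
np.set_printoptions(precision=1,suppress=True)
p=env.read_camera("wrist"); s=env.state(); print(s["eef_pos"],p["position"],Rm(s["tcp_rot"]).T@(p["position"]-s["eef_pos"]))
w=cloud(p)
for v in range(236,282,4): print(v,w[v,318],w[v,314])
for cam in("scene",):
    p=env.read_camera(cam); w=cloud(p); x,y,z=w[...,0],w[...,1],w[...,2]; save(p,"s3")
    c=(np.array([422,-216,35])-p["position"])@Rm(p["orientation"]); u,v=int(c[0]/c[2]*p["fx"]+p["cx"]),int(c[1]/c[2]*p["fy"]+p["cy"]); print(u,v)
    cv2.imwrite("pics/s3.png",cv2.resize(p["img"][v-70:v+50,u-80:u+80],(800,600),interpolation=cv2.INTER_CUBIC)[:,:,::-1])
```

```text
[ 422.3 -215.2   28.4] [ 501.7 -233.4  221. ] [  81.5   -0.3 -192.6]
236 [ 433.4 -218.5   38.8] [ 433.5 -216.2   37.8]
240 [ 430.8 -217.9   38.4] [ 431.3 -215.7   38.2]
244 [ 428.1 -217.3   37.8] [ 428.8 -215.1   38.1]
248 [ 432.4 -218.2   53.9] [ 432.4 -216.    52.8]
252 [ 432.3 -218.2   59. ] [ 433.  -216.2   59.6]
256 [ 432.4 -218.2   64.2] [ 433.  -216.2   64.5]
260 [ 431.9 -218.    67.9] [ 433.  -216.3   69.3]
264 [ 431.9 -218.    72.3] [ 432.5 -216.2   72.7]
268 [ 432.2 -218.1   77.3] [ 432.5 -216.2   76.9]
272 [ 432.3 -218.1   81.5] [ 432.6 -216.3   81.3]
276 [ 431.9 -217.9   84.5] [ 432.5 -216.3   85. ]
280 [ 432.1 -218.    88.7] [ 432.1 -216.2   87.9]
234 226
```

View pics/s3.png

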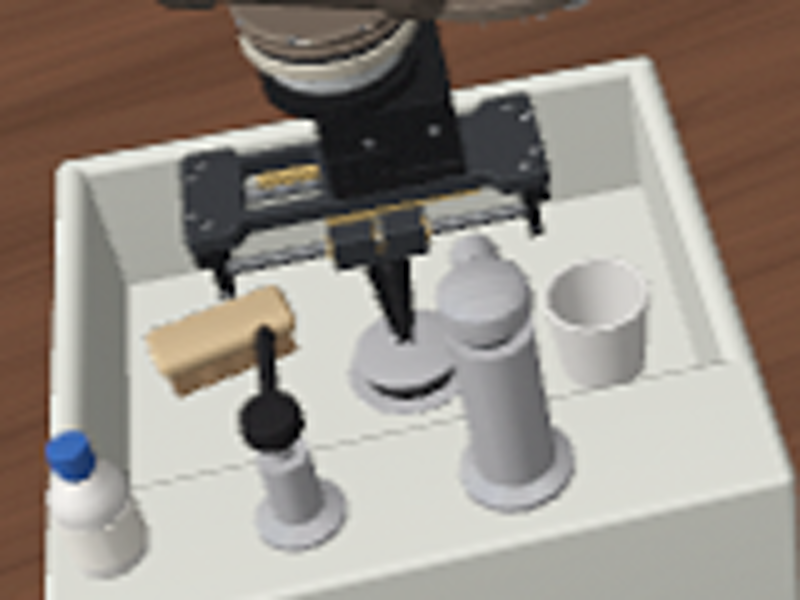

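The crop shows the fingertips at (403,340), above the middle of the plug at (405,355) and not yet pressing it. The wrist depth puts the tip ends about 20 mm behind the nominal TCP. I'll go on down in small steps and let the force tell me when there's contact.

```bash
for i in 1 2 3 4; do :; done; python3 -m inch '[[0,0,0,0,0,0.1,1],[0,0,0,0,0,0.1,1],[0,0,0,0,0,0.1,1]]'|grep -E "pos|ft"; python3 -m inch '[[0,0,0,0,0,0.1,1],[0,0,0,0,0,0.1,1]]'|grep -E "pos|ft"; python3 -m inch '[[0,0,0,0,0,0.1,1],[0,0,0,0,0,0.1,1]]'|grep -E "pos|ft"
python3 - <<'E'
from h import *
np.set_printoptions(precision=1,suppress=True)
p=env.read_camera("wrist"); w=cloud(p); x,y,z=w[...,0],w[...,1],w[...,2]
q=w[(abs(x-442)<6)&(abs(y+216)<10)&(z<45)&(z>25)]; print("plug z",len(q),np.median(q[:,2]))
p=env.read_camera("scene"); w=cloud(p); 
s=env.state()["eef_pos"]; q=w[(np.hypot(w[...,0]-s[0],w[...,1]-s[1])<16)&(w[...,2]>s[2]-5)&(w[...,2]<100)]
for v in range(210,232,2): print(v,w[v,232],w[v,234],w[v,236])
E
```

```text
eef_pos: [422.3, -215.2, 25.3]
ft_force: [0.6, 0.4, -0.1]
eef_pos: [422.3, -215.2, 23.4]
ft_force: [-0.4, 0.1, 1.1]
eef_pos: [422.3, -215.2, 21.4]
ft_force: [0.3, 0.1, 0.0]
plug z 771 37.77531802453129
210 [nan nan nan] [ 433.2 -210.4  104.1] [ 345.7 -187.9   19.4]
212 [ 431.5 -216.4   98.2] [ 433.1 -211.6   97.2] [ 435.8 -207.    97.2]
214 [ 428.1 -217.1   88.1] [ 434.  -213.    91.2] [ 437.5 -208.5   92. ]
216 [ 429.5 -218.6   82.6] [ 435.5 -214.5   85.7] [ 435.6 -209.4   83.2]
218 [ 429.5 -219.9   75.5] [ 435.  -215.7   78.2] [ 434.9 -210.5   75.5]
220 [ 432.1 -221.6   71.1] [ 432.3 -216.5   68.6] [ 435.3 -211.8   68.8]
222 [ 433.1 -223.1   64.9] [ 426.6 -216.7   55.8] [ 432.8 -212.6   59.2]
224 [ 417.6 -221.7   42.3] [ 429.  -218.4   51. ] [ 433.6 -214.    52.8]
226 [ 423.3 -224.    40.7] [ 430.3 -220.    45. ] [ 430.4 -214.7   42.3]
228 [ 430.3 -226.6   40.5] [ 431.6 -221.5   39. ] [ 436.4 -217.1   41.1]
230 [ 437.1 -229.    40.2] [ 439.7 -224.3   40. ] [ 442.3 -219.5   39.9]
```

```bash
python3 -m inch '[[0,0,0,0,0,0.1,1],[0,0,0,0,0,0.1,1]]'|grep -E "pos|ft"; python3 -m inch '[[0,0,0,0,0,0.1,1],[0,0,0,0,0,0.1,1]]'|grep -E "pos|ft"; python3 -m inch '[[0,0,0,0,0,0.1,1],[0,0,0,0,0,0.1,1]]'|grep -E "pos|ft";  python3 -m inch '[[0,0,0,0,0,0.1,1],[0,0,0,0,0,0.1,1]]'|grep -E "pos|ft"
```

```text
eef_pos: [422.4, -215.2, 19.4]
ft_force: [0.1, 0.1, -0.2]
eef_pos: [422.4, -215.2, 17.4]
ft_force: [0.9, 0.7, 0.8]
eef_pos: [422.4, -215.3, 15.5]
ft_force: [0.3, 0.4, 2.8]
eef_pos: [422.4, -215.2, 13.4]
ft_force: [-0.6, 0.2, 2.2]
```

Contact came at a TCP of about 16–17 mm, so fully shut should be near 8 mm.

```bash
python3 -m inch '[[0,0,0,0,0,0.1,1],[0,0,0,0,0,0.1,1]]'|grep -E "pos|ft"; python3 -m inch '[[0,0,0,0,0,0.1,1],[0,0,0,0,0,0.1,1]]'|grep -E "pos|ft"; python3 -m inch '[[0,0,0,0,0,0.05,1]]'|grep -E "pos|ft";  python3 -m inch '[[0,0,0,0,0,0.05,1]]'|grep -E "pos|ft"
python3 - <<'E'
from h import *
p=env.read_camera("wrist"); w=cloud(p); x,y,z=w[...,0],w[...,1],w[...,2]
q=w[(abs(x-442)<6)&(abs(y+216)<10)&(z<45)&(z>22)]; print("plug z",len(q),np.median(q[:,2]))
E
```

```text
eef_pos: [422.4, -215.2, 11.4]
ft_force: [-0.7, 0.6, 2.3]
eef_pos: [422.3, -215.2, 9.4]
ft_force: [0.5, 0.7, 2.6]
eef_pos: [422.4, -215.2, 8.9]
ft_force: [-0.2, 0.5, 2.3]
eef_pos: [422.4, -215.3, 8.4]
ft_force: [-0.6, 0.6, 3.4]
plug z 815 29.43994715259072
```

```bash
for_=1; python3 -m inch '[[0,0,0,0,0,0.05,1]]'|grep -E "pos|ft"; python3 -m inch '[[0,0,0,0,0,0.05,1]]'|grep -E "pos|ft"; python3 -m inch '[[0,0,0,0,0,0.03,1]]'|grep -E "pos|ft"
```

```text
eef_pos: [422.3, -215.2, 7.9]
ft_force: [0.0, -0.6, 3.4]
eef_pos: [422.4, -215.2, 7.4]
ft_force: [0.3, -0.0, 2.2]
eef_pos: [422.4, -215.2, 7.1]
ft_force: [0.4, 0.6, 3.5]
```

```bash
python3 -m inch '[[0,0,0,0,0,0.03,1]]'|grep -E "pos|ft"; python3 -m inch '[[0,0,0,0,0,0.03,1]]'|grep -E "pos|ft"; python3 -m inch '[[0,0,0,0,0,0.03,1]]'|grep -E "pos|ft"
```

```text
eef_pos: [422.4, -215.2, 6.8]
ft_force: [0.5, -0.1, 2.9]
eef_pos: [422.3, -215.2, 6.5]
ft_force: [-0.5, 0.2, 3.3]
eef_pos: [422.3, -215.2, 6.2]
ft_force: [-0.6, 0.4, 2.7]
```

Run:
```python
from h import *
p=env.read_camera("wrist"); s=env.state(); w=cloud(p); x,y,z=w[...,0],w[...,1],w[...,2]
q=w[(abs(x-442)<6)&(abs(y+216)<10)&(z<45)&(z>22)]; print("plug z",len(q),np.median(q[:,2]),s["t"],s["ft_force"])
```

```text
plug z 815 27.208952370767804 11.1 [-0.66038973  0.60309211  3.45180014]
```

```bash
python3 -m inch '[[0,0,0,0,0,0.03,1]]'|grep -E "pos|ft"; python3 -m inch '[[0,0,0,0,0,0.03,1]]'|grep -E "pos|ft"; python3 -m inch '[[0,0,0,0,0,0.03,1]]'|grep -E "pos|ft"
```

```text
eef_pos: [422.3, -215.3, 5.9]
ft_force: [-0.4, -0.1, 3.5]
eef_pos: [422.4, -215.2, 5.8]
ft_force: [-1.6, 1.4, 9.8]
eef_pos: [422.4, -215.2, 5.7]
ft_force: [-1.7, 0.8, 13.8]
```

The force jumped to 14 N at the firm stop, so the plug is shut. Next I'll withdraw straight up and move over the tap cap.

```bash
python3 -m inch '[[0,0,0,0,0,-0.3,1],[0,0,0,0,0,-1,1],[0,0,0,0,0,-2.4,1],[0,0,0,0,0,-2.4,1],[0,0,0,0,0,-2.4,1],[0,0,0,0,0,-2.4,1],[0,0,0,0,0,-2.4,1],[0,0,0,0,0,-2.4,1],[0,0,0,0,0,-2.4,1],[0,0,0,0,0,-2.4,1],[0,0,0,0,0,-2.4,1],[0,0,0,0,0,-2.4,1],[0,0,0,0,0,0,1]]'
python3 - <<'E'
from h import *
np.set_printoptions(precision=1,suppress=True)
for cam,a in(("wrist",422),("top",421)):
    p=env.read_camera(cam); w=cloud(p); x,y,z=w[...,0],w[...,1],w[...,2]
    q=w[(np.hypot(x-a,y+216)<33)&(z>23)&(z<50)]
    if len(q):print(cam,"plug",len(q),(q.min(0)+q.max(0))/2,np.percentile(q[:,2],[50,95]))
    q=w[(np.hypot(x-596,y+211)<42)&(z>222)&(z<245)]
    if len(q):print(cam,"cap",len(q),(q.min(0)+q.max(0))/2,np.ptp(q,0))
E
```

```text
t: 13.1
eef_pos: [422.6, -215.4, 259.9]
tcp_rot: [3.14, -0.003, -0.228]
ft_force: [1.0, -0.2, 0.2]
opening: 0.004
grip_force: 0.0
wrist plug 1684 [ 422.  -215.3   26.8] [26.9 28.8]
top cap 221 [ 594.6 -210.1  230.1] [39.9 39.  15.4]
```

```bash
python3 -m inch '[[0,0,0,2.8,-0.72,0,1],[0,0,0,2.8,-0.72,0,1],[0,0,0,2.8,-0.72,0,1],[0,0,0,2.8,-0.72,0,1],[0,0,0,2.8,-0.72,0,1],[0,0,0,2.8,-0.72,0,1],[0,0,0,0,0,0,1],[0,0,0,0,0,0,1]]'
python3 - <<'E'
from h import *
np.set_printoptions(precision=1,suppress=True)
p=env.read_camera("scene"); w=cloud(p); x,y,z=w[...,0],w[...,1],w[...,2]; s=env.state()
q=w[(np.hypot(x-596,y+211)<42)&(z>222)&(z<240)]; print("cap",(q.min(0)+q.max(0))/2,np.ptp(q,0))
q=w[(np.hypot(x-s["eef_pos"][0],y-s["eef_pos"][1])<25)&(z>s["eef_pos"][2])&(z<s["eef_pos"][2]+50)]; print("finger",len(q),q.min(0),q.max(0))
c=(np.array([596,-211,240])-p["position"])@Rm(p["orientation"]); u,v=int(c[0]/c[2]*p["fx"]+p["cx"]),int(c[1]/c[2]*p["fy"]+p["cy"])
cv2.imwrite("pics/s4.png",cv2.resize(p["img"][v-60:v+60,u-80:u+80],(800,600),interpolation=cv2.INTER_CUBIC)[:,:,::-1])
E
```

```text
t: 14.2
eef_pos: [595.0, -210.9, 257.3]
tcp_rot: [-3.141, 0.002, -0.228]
ft_force: [-0.3, 0.8, 0.2]
opening: 0.006
grip_force: 0.0
cap [ 598.3 -211.2  230.4] [38.1 39.9 16.6]
finger 67 [ 598.8 -221.5  283.2] [ 609.4 -205.9  307.2]
```

View pics/s4.png

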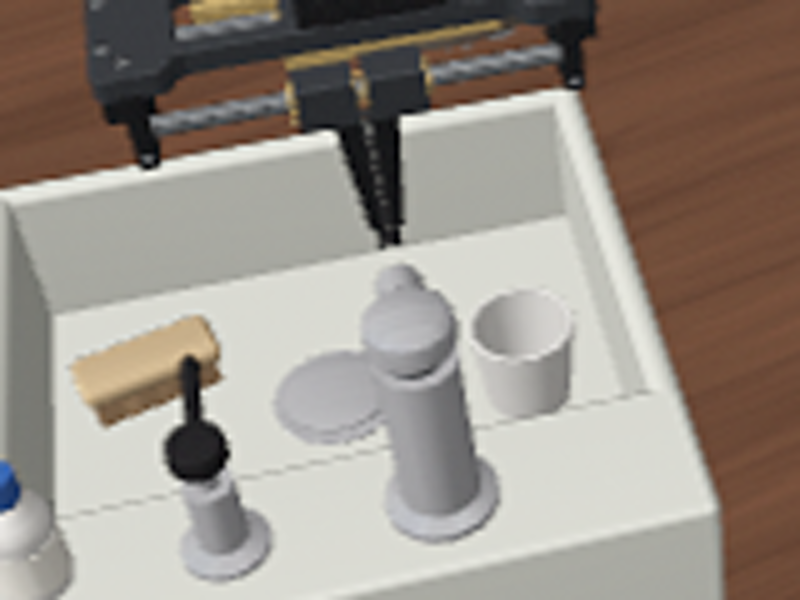

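The crop shows the plug flush at (335,395), with the fingertips at (390,240) above the cap at (408,325). The cup, brush, pump and bottle haven't moved. I'll press the cap next.

```bash
python3 -m inch '[[0,0,0,0.15,0,1.3,1],[0,0,0,0,0,1.3,1],[0,0,0,0,0,0.8,1],[0,0,0,0,0,0.4,1],[0,0,0,0,0,0,1]]'|grep -E "pos|ft"; python3 -m inch '[[0,0,0,0,0,0.15,1],[0,0,0,0,0,0.15,1]]'|grep -E "pos|ft"; python3 -m inch '[[0,0,0,0,0,0.15,1],[0,0,0,0,0,0.15,1]]'|grep -E "pos|ft"; python3 -m inch '[[0,0,0,0,0,0.1,1]]'|grep -E "pos|ft"
```

```text
eef_pos: [597.2, -211.5, 220.1]
ft_force: [0.5, -0.6, 0.3]
eef_pos: [597.3, -211.5, 217.5]
ft_force: [-0.1, 0.4, -1.1]
eef_pos: [597.2, -211.5, 214.3]
ft_force: [0.5, -0.2, -0.6]
eef_pos: [597.2, -211.5, 213.2]
ft_force: [-0.6, -0.0, -0.6]
```

```bash
python3 -m inch '[[0,0,0,0,0,0.1,1],[0,0,0,0,0,0.1,1]]'|grep -E "pos|ft"; python3 -m inch '[[0,0,0,0,0,0.1,1],[0,0,0,0,0,0.1,1]]'|grep -E "pos|ft"; python3 -m inch '[[0,0,0,0,0,0.1,1],[0,0,0,0,0,0.1,1]]'|grep -E "pos|ft"; python3 -m inch '[[0,0,0,0,0,0.1,1]]'|grep -E "pos|ft"
```

```text
eef_pos: [597.3, -211.5, 211.3]
ft_force: [-0.6, 0.1, 1.9]
eef_pos: [597.3, -211.5, 209.5]
ft_force: [-0.3, -0.3, 1.5]
eef_pos: [597.3, -211.5, 207.4]
ft_force: [-0.8, 0.4, 2.9]
eef_pos: [597.3, -211.5, 206.4]
ft_force: [-0.2, -0.8, 2.8]
```

```bash
python3 -m inch '[[0,0,0,0,0,0.1,1]]'|grep -E "pos|ft"; python3 -m inch '[[0,0,0,0,0,0.05,1]]'|grep -E "pos|ft"; python3 -m inch '[[0,0,0,0,0,0.04,1]]'|grep -E "pos|ft"; python3 -m inch '[[0,0,0,0,0,0.03,1]]'|grep -E "pos|ft"; python3 -m inch '[[0,0,0,0,0,0.03,1]]'|grep -E "pos|ft"
```

```text
eef_pos: [597.3, -211.5, 205.4]
ft_force: [-0.5, 0.4, 3.6]
eef_pos: [597.3, -211.5, 204.9]
ft_force: [-0.2, 0.6, 4.0]
eef_pos: [597.3, -211.5, 204.5]
ft_force: [-0.5, 0.5, 3.6]
eef_pos: [597.3, -211.5, 204.2]
ft_force: [-0.6, -0.1, 4.3]
eef_pos: [597.3, -211.5, 203.9]
ft_force: [-0.8, 1.0, 4.4]
```

```bash
python3 -m inch '[[0,0,0,0,0,0.03,1]]'|grep -E "pos|ft"; python3 -m inch '[[0,0,0,0,0,0.03,1]]'|grep -E "pos|ft"; python3 -m inch '[[0,0,0,0,0,0.03,1]]'|grep -E "pos|ft"
```

```text
eef_pos: [597.2, -211.5, 203.6]
ft_force: [-0.2, -0.3, 4.5]
eef_pos: [597.3, -211.5, 203.3]
ft_force: [-0.4, -0.2, 6.0]
eef_pos: [597.3, -211.5, 203.2]
ft_force: [-1.4, 1.3, 8.3]
```

```bash
python3 -m inch '[[0,0,0,0,0,0.03,1]]'|grep -E "pos|ft"; python3 -m inch '[[0,0,0,0,0,-0.3,1],[0,0,0,0,0,-0.6,1],[0,0,0,0,0,-1.5,1],[0,0,0,0,0,-2.5,1],[0,0,0,0,0,-2.5,1],[0,0,0,-3,0,-1,1],[0,0,0,-4,0,0,1],[0,0,0,-4,0,0,1],[0,0,0,-4,0,0,1],[0,0,0,0,0,0,1],[0,0,0,0,0,0,1]]'
python3 - <<'E'
from h import *
np.set_printoptions(precision=1,suppress=True)
for cam in("scene","top"):
    p=env.read_camera(cam); w=cloud(p); x,y,z=w[...,0],w[...,1],w[...,2]
    q=w[(np.hypot(x-596,y+211)<42)&(z>215)&(z<245)]
    if len(q):print(cam,"cap zmax",np.percentile(q[:,2],98))
    q=w[(np.hypot(x-568,y+305)<20)&(z>160)&(z<200)]; print("pump",np.percentile(q[:,2],98) if len(q) else None)
    if cam=="scene":
        q=w[(np.hypot(x-422,y+216)<33)&(z>23)&(z<50)]; print("plug",np.percentile(q[:,2],[50,95])); save(p,"s5")
s=env.state();print(s["t"],s["qvel"],s["ft_force"])
E
```

```text
eef_pos: [597.3, -211.5, 203.2]
ft_force: [-0.9, 1.6, 9.7]
t: 18.88
eef_pos: [451.7, -177.8, 287.3]
tcp_rot: [3.141, -0.001, -0.228]
ft_force: [0.6, 0.0, 0.9]
opening: 0.006
grip_force: 0.0
scene cap zmax 237.01190278266193
pump 186.22995687376437
plug [29.7 32.3]
top cap zmax 236.91749453181663
pump 186.40525371625108
18.975 [ 0.  0.  0. -0. -0. -0.] [ 0.1 -0.6 -0.3]
```

View pics/s5.png

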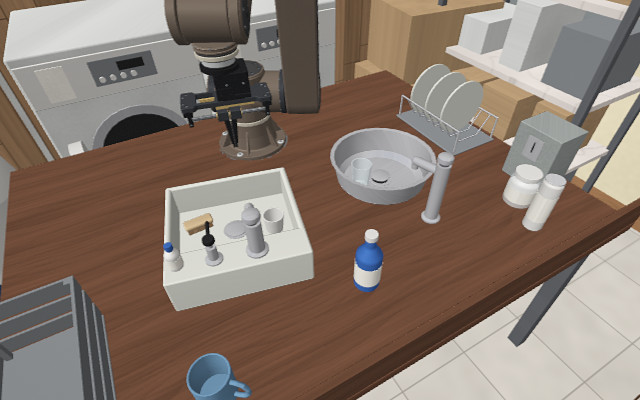

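The picture shows the arm clear, the plug flush at (235,229), the cap back up at (251,213) and everything else where it was.

```bash
python3 -c "from cell import env; print(env.job_done())"
```

```text
the job is handed in; nothing more can be done
None
```

I pressed the laundry basin's plug fully shut to its stop (about 14 N), then pressed its tap cap right down (about 10 N) and it sprang back up; the arm withdrew, nothing else was pressed or visibly moved, and the job was handed in at about 19 s.

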